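# Click the bike light into its charging dock

### The job

Stand the yellow bike light in its charging dock on the desk: tail down into the cradle's pocket, with the groove in its side towards the brass ball catch, and press it straight down until the sprung ball clicks into the groove and the light sits fully home, then let go. The dock breaks if it is forced: never press on it, rim, ball or floor, with more than about 25 N. Leave the tumbler, the comb and the basket as they are.

Things in the scene. Friction and masses are not known exactly. Their poses are not given: they have to be found in the camera images.
- light: Bike light standing on its tail: yellow block 30 (x) x 38 (y) x 88 mm tall, about 110 g. Origin: centre of the tail's underside, z up through the lens. Straight sides from 7 to 78 mm up (grip there, across the 38 mm), then a black lens bezel 29 mm across. The tail is square-cut on the x sides; on the y sides its lowest 7 mm taper in by 1.8 mm. Its -x side has a round black switch.
- light_groove (a point): Middle of the catch groove in the light's +x side, 16.4 mm above the tail: a straight black level groove 34 mm long, 4 mm deep, from 11.1 to 21.6 mm up. No groove on the other sides. Below it, in the middle 14 mm, the tail slopes in by 3 mm over 7 mm to lead the ball. Axes as the light.
- light_top (a point): Centre of the light's lens face, 88 mm above the tail; axes as the light.
- dock: Charging dock's aluminium base plate, 150 (x) x 94 x 6 mm, screwed to the desk. Origin: on the desk under the plate's centre, z up. On it stands the grey cradle with the pocket, held by two screws in slots along the plate's x: it is clamped firmly anywhere up to 12 mm from the middle towards +x or -x (0 mm in y, never turned), and this reading does not tell where: look or feel for it.
- dock_cradle (a point): Middle of the plate's top, 6 mm above the desk (a point of the plate, axes as the plate). The cradle on it, 49.5 (x) x 55.5 mm, top 46 mm above the desk, has a sharp-edged pocket 31.5 (x) x 39.5 (y) mm, straight down to a hard floor 10 mm above the desk. On its +x face a brass barrel stands 9 mm out: the light goes in with its groove side (+x) towards it.
- dock_ball (a joint): Sprung 12 mm steel ball in the pocket's +x wall, behind the brass barrel, 16 mm above the floor, 4 mm proud. Value: m pressed in, 0 = out, stop 0.005. Spring 5 N + 1.5 N/mm. It meets the light some 20 mm above the floor and needs very roughly a 9 N push to pass; in the last 4 mm it springs out into the groove and draws the light down. Wrong way round it stays in.
- tumbler: Empty glass tumbler, 68 mm across, 95 mm tall; origin under its centre.
- comb: Wooden comb lying flat, 40 x 175 x 5 mm, long along its y; origin under its centre.
- basket: Grey plastic basket, 200 (x) x 150 (y) x 85 mm; origin under its centre.
There are look-alikes about, which are no part of the job. There is more than one size of the dock; the one meant has the size given above.

How it is judged:
By the outcome, as a careful person would: the job done as asked, in the order asked, and still so for the second after the job is handed in, with the robot touching nothing.
It also fails if it takes over 72 s, if anything falls off the work surface, if the arm or the gripper's body presses on something with over 40 N, if the wrist force passes 120 N, or if a joint passes its speed limit or range.

### The arm

A 7-joint arm with a two-finger parallel gripper is mounted at the origin on the work surface. World frame = base frame: x ahead of the robot, y to its left, z up, the work surface at z = 0. Lengths are in m, angles in rad, forces in N, time in s.
With the tool pointing down it reaches from about 0.425 to 0.925 m from the base axis. Payload 6.8 kg.
Tool frame: the origin (TCP) lies on the front face of the gripper's body, between the roots of the fingers; the fingertips stand 73 mm ahead of it and the grasp point (between the pads) lies 54 mm ahead of it; z points along the fingers, y is the direction in which the jaws open and shut (so a half turn about z gives the same grasp; the last joint's range is limited). The gripper opens to 85 mm and grips with 20 to 120 N. Pads are 22 mm wide; open, the fingers measure 114 mm over their backs; the gripper's body (76 mm by 85 mm) begins 54 mm behind the grasp point. The pads swing forward as they close: fully open they stand 13 mm farther back than shut.
Start: joints at [1.129, 0.477, 0.022, 1.555, -0.011, 1.109, -0.083], TCP at [0.221, -0.638, 0.304] pointing down, gripper open.
Joint ranges: [-2.96, 2.96], [-0.34, 2.1], [-1.41, 1.46], [0.24, 2.44], [-1.37, 4.51], [0.17, 1.92], [-2.96, 2.96]. Speed limits (rad/s): [2.39, 2.39, 3.14, 3.14, 3.14, 3.14, 3.14].

### API

Orientations are given as a rotation vector (axis times angle).
In Python, from bench import * gives the robot as it stands.
- The arm moves only by the tool jog_arm, never from a script. Its argument "plan" is a list of rows, each a list of 2 entries, a list of its own where there are three numbers: the shift along the world's x, y, z in cm, then the turn about the world's z in rad. In form: [[[tx, ty, tz], twist], ...]. A call has 1 to 12 rows; each row shifts and turns the commanded pose from where the row before left it; what a row does not reach is not made up. A row lasts 1/10 s, in which the tool goes at most 50 mm and 8.59 degrees, less where a joint would pass 70% of its speed; a pose out of reach is approached as far as the arm can. A call is refused whole if a number of a shift passes 5 or a number of a turn 0.15, either way. A call with a gripper value outside its range is refused whole. "hand" is the finger opening in cm, from 0 to 8.54, set as the call begins (left out, the last holds). The fingers move at their own pace and stop on an object; "grip_force" is the grip in N (left out, the last holds). Time passes only in rows, so rows that do not move let the fingers close. It gives the time, the measured TCP pose, the force and the opening at its end, in the units of the state.
- get_obs(): the state, without advancing time (a new reading comes with each control period).
- grab_frame(name): name is "scene" or "top"; returns the picture (480x640x3 uint8, red, green, blue); there is no depth.
- get_calibration(name): a dict with "intrinsics" (3x3 intrinsics, pixels), "k1" (the pictures are not rectified: a ray, as slopes to the right and down, at radius r is drawn at 1 + k1 r^2 times it, then the intrinsics apply), "xyz" and "orientation" of the camera in the world. Camera axes: x right, y down, z forward; pixel columns grow to the right and rows downward; lengths in m; the calibration is good to about 2 mm. A picture is of the moment at which its call begins. get_calibration takes no time and is no camera call.
- hand_in(): hands the job in, once; it reports no verdict.
The state is a dict: "clock": time; "joints": joint angles; "qvel": joint speeds; "tau": joint torques, N m; "tcp_pos": TCP position; "orientation": TCP orientation; "contact_force": force on the tool from outside, world axes, zero at the start; "moment": the same for the moment, N m; "grip_width": finger opening in m.
Only numpy, scipy, OpenCV 4.12 (cv2) and the standard library are available. Lean on these libraries where they do the work, as an engineer would, in place of code of your own. Each camera call takes 0.05 s, during which the arm holds its last target. There are 200 camera calls.

## Working session

There is one attempt and no reset: what is moved stays moved. The work goes in short steps, Python scripts to look and compute and a tool call to move; the robot and the scene stay as the last step left them, time stands still between calls to the robot, and variables do not carry over. Pictures are saved under pics/ and viewed, about 8 in all and at most 12, crops included, and the job is handed in when it is done.

Besides the shell and the picture viewer there is one more tool, called after ">>>" as a command line: name --argument value ..., lists and objects as JSON in quotes. jog_arm: Moves the arm, as the interface text tells. Its arguments: {"type":"object","properties":{"plan":{"type":"array","items":{"type":"array"}},"hand":{"type":"number"},"grip_force":{"type":"number"}},"required":["plan"]}

```bash
ls; mkdir -p pics; python3 - <<'E'
from bench import *
import cv2
for n in("scene","top"):
    f=grab_frame(n); cv2.imwrite(f"pics/{n}0.png",f[:,:,::-1]); print(n,get_calibration(n))
print(get_obs())
E
```

```text
pics
scene {'intrinsics': array([[624.6453471 ,   0.        , 314.19550211],
       [  0.        , 624.6453471 , 245.04297553],
       [  0.        ,   0.        ,   1.        ]]), 'k1': -0.08661085935418587, 'xyz': array([1.5262809 , 0.39634433, 0.75892934]), 'orientation': array([-1.45037048, -1.85159463,  1.00644439])}
top {'intrinsics': array([[465.31484727,   0.        , 316.27176557],
       [  0.        , 465.31484727, 241.65198298],
       [  0.        ,   0.        ,   1.        ]]), 'k1': -0.012305016317456714, 'xyz': array([0.42770263, 0.11841665, 1.02271329]), 'orientation': array([-2.19038094,  2.15699662, -0.11652322])}
{'clock': 0.1, 'joints': array([ 1.12889863,  0.47769157,  0.0223622 ,  1.55635514, -0.01148703,
        1.10927657, -0.08309565]), 'qvel': array([-2.24280470e-05, -2.03898096e-03, -1.97285333e-03, -1.82949975e-03,
        7.15473702e-04, -6.18800427e-04,  1.55235007e-03]), 'tau': array([ 4.31162131e-03, -5.97762251e+01,  1.61355950e+00, -2.81956530e+01,
        1.27906716e-02,  5.02410752e-03,  4.70422617e-05]), 'tcp_pos': array([ 0.22100232, -0.63736071,  0.30303948]), 'orientation': array([-3.09640579e+00, -5.21659374e-01,  6.26803281e-04]), 'contact_force': array([ 0.48615479,  0.3080379 , -0.52006813]), 'moment': array([ 0.0254562 ,  0.02615969, -0.00309651]), 'grip_width': 0.08544287433194105}
```

View pics/top0.png

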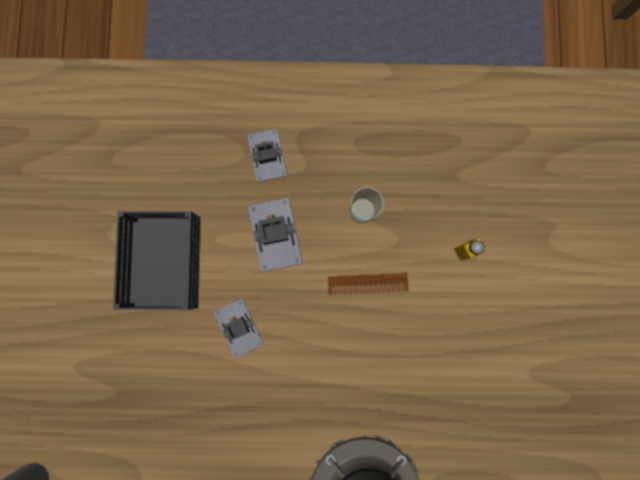

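View pics/scene0.png

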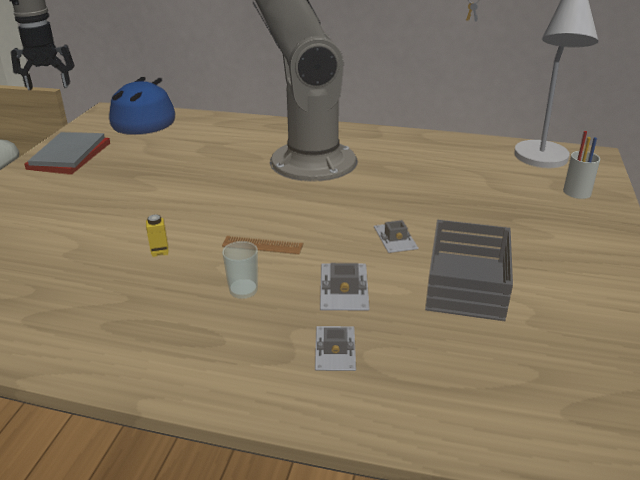

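The top view shows the large dock at about (275,234), two smaller look-alikes at (267,155) and (238,328), the light at (468,249), the tumbler at (366,205), the comb at (368,283) and the basket on the left. In the scene view the light is at (157,236) with its groove near the bottom facing the camera, and the dock is at (344,285) with its barrel towards the camera. I'll zoom in next.

```bash
cat > h.py <<'E'
import numpy as np, cv2
from scipy.spatial.transform import Rotation as R
from bench import *
def ray(n,px):
    c=get_calibration(n);K=c["intrinsics"]; px=np.atleast_2d(np.array(px,float))
    d=(px-K[:2,2])/[K[0,0],K[1,1]]; u=d.copy()
    for _ in range(20): u=d/(1+c["k1"]*(u**2).sum(1,keepdims=True))
    return c["xyz"],np.c_[u,np.ones(len(u))]@R.from_rotvec(c["orientation"]).as_matrix().T
def onz(n,px,z):
    o,d=ray(n,px); return (o+d*((z-o[2])/d[:,2:]))[:,:2]
def proj(n,P):
    c=get_calibration(n);K=c["intrinsics"]
    q=(np.atleast_2d(P)-c["xyz"])@R.from_rotvec(c["orientation"]).as_matrix(); u=q[:,:2]/q[:,2:]
    u=u*(1+c["k1"]*(u**2).sum(1,keepdims=True)); return u*[K[0,0],K[1,1]]+K[:2,2]
E
python3 - <<'E'
import cv2,numpy as np
t=cv2.imread('pics/top0.png');s=cv2.imread('pics/scene0.png')
def c(i,x,y,w,h): return cv2.resize(i[y:y+h,x:x+w],(400,300),interpolation=cv2.INTER_CUBIC)
a=np.vstack([np.hstack([c(t,442,225,60,45),c(t,225,190,112,84)]),np.hstack([c(s,120,205,80,60),c(s,304,255,80,60)])])
cv2.imwrite('pics/crop.png',a)
E
```

```text
(no output)
```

View pics/crop.png

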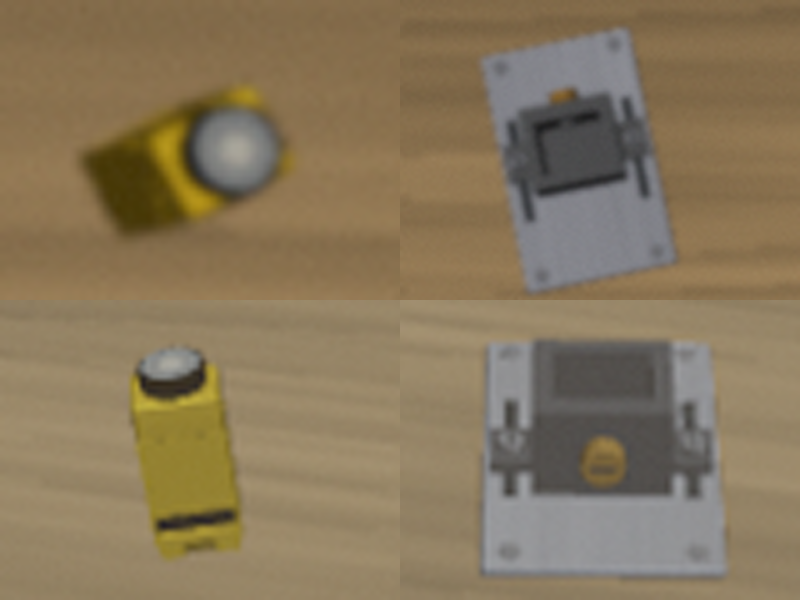

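```bash
python3 - <<'E'
from h import *
T=lambda p,x,y,s:np.array(p,float)*s+[x,y]-0.5+0.5*s
L=lambda p:T(p,120,205,.2)   # scene light crop
S=lambda p:T(p,304,255,.2)
yaw=lambda a,b:np.arctan2(*(b-a)[::-1])
for nm,p,z in(("groove",[(156,224),(236,216)],.0164),("bottom",[(163,257),(243,248)],0),("shoulder",[(134,108),(220,102)],.078)):
    w=onz("scene",L(p),z);print(nm,w,np.linalg.norm(w[1]-w[0]),"yaw",yaw(w[0],w[1])-np.pi/2)
print("lens top",onz("top",T([(233,150)],442,225,.15),.088))
print("lens scene",onz("scene",L([(170,64)]),.088))
t=cv2.imread('pics/top0.png');hsv=cv2.cvtColor(t,cv2.COLOR_BGR2HSV)
roi=np.zeros(t.shape[:2],np.uint8);roi[190:278,240:306]=1
m=((hsv[...,1]<60)&(roi>0)).astype(np.uint8)
c=max(cv2.findContours(m,0,1)[0],key=cv2.contourArea)[:,0]
r=cv2.minAreaRect(c.astype(np.float32));print(r)
w=onz("top",cv2.boxPoints(r),.006);print(w,[np.linalg.norm(w[i]-w[i-1]) for i in range(4)],w.mean(0))
for i in range(4):print(yaw(w[i-1],w[i]))
# scene plate
s=onz("scene",S([(486,346-300),(710,345-300),(725,572-300),(482,570-300)]-np.array([400,0])),.006)
print("scene plate",s,s.mean(0),[np.linalg.norm(s[i]-s[i-1]) for i in range(4)])
k=T(np.array([(520,110),(608,95),(627,172),(540,190)])-[400,0],225,190,.28)
w=onz("top",k,.046);print("cradle top",w,w.mean(0),[np.linalg.norm(w[i]-w[i-1]) for i in range(4)])
k=S(np.array([(534,42),(669,42),(671,115),(532,115)])-[400,0])
w=onz("scene",k,.046);print("cradle sc",w,w.mean(0),[np.linalg.norm(w[i]-w[i-1]) for i in range(4)])
k=S(np.array([(554,52),(655,52),(656,97),(552,97)])-[400,0])
w=onz("scene",k,.046);print("pocket sc",w,w.mean(0),[np.linalg.norm(w[i]-w[i-1]) for i in range(4)])
E
```

```text
groove [[ 0.5346432  -0.22628978]
 [ 0.52082047 -0.19488707]] 0.03431031739770833 yaw 0.41465459289117823
bottom [[ 0.53569624 -0.22519409]
 [ 0.52113018 -0.19391486]] 0.03450449483926864 yaw 0.4358151990716461
shoulder [[ 0.53866729 -0.22405886]
 [ 0.52594147 -0.19042059]] 0.035964979442222725 yaw 0.36167263490731116
lens top [[ 0.51533573 -0.21250468]]
lens scene [[ 0.51715472 -0.21637258]]
((274.38482666015625, 234.35409545898438), (68.09598541259766, 43.2481575012207), 78.27488708496094)
[[0.60754977 0.26755693]
 [0.62879898 0.17437544]
 [0.48145333 0.14106067]
 [0.46086082 0.23300911]] [np.float64(0.1507023549665893), np.float64(0.09557362724651432), np.float64(0.15106493649892005), np.float64(0.09422615032111477)] [0.54466573 0.20400054]
0.2313023218174559
-1.3465891891091977
-2.9192319826243143
1.7911179378534752
scene plate [[0.48779163 0.13997899]
 [0.46551969 0.23104832]
 [0.61149936 0.26329884]
 [0.63162313 0.17342604]] [0.54910845 0.20193805] [np.float64(0.1476692469171742), np.float64(0.0937531919400769), np.float64(0.1494996965539211), np.float64(0.09209824132051357)]
cradle top [[0.56865621 0.23544103]
 [0.57848072 0.18349159]
 [0.5326929  0.17125289]
 [0.52120021 0.22234208]] [0.55025751 0.2031319 ] [np.float64(0.04923062188087649), np.float64(0.05287026887383923), np.float64(0.04739524946846307), np.float64(0.05236589655250214)]
cradle sc [[0.5358935  0.17149275]
 [0.52357249 0.22362894]
 [0.57132556 0.2335998 ]
 [0.58361876 0.1816767 ]] [0.55360258 0.20259955] [np.float64(0.048799728261082094), np.float64(0.0535722882472677), np.float64(0.04878293002878101), np.float64(0.05335851149586856)]
pocket sc [[0.54077634 0.18072339]
 [0.53159925 0.21954766]
 [0.56113341 0.22573897]
 [0.57040123 0.18657507]] [0.55097756 0.20314627] [np.float64(0.030197286974750593), np.float64(0.03989414485273193), np.float64(0.030176130065011627), np.float64(0.040245537632576406)]
```

Dock: yaw about 0.225, cradle centre about (0.552,0.203). Light: centre about (0.515,-0.2145), yaw about 0.40. I'll move above the light.

>>> jog_arm --plan '[[[2.0,2.8,0],0.01],[[2.0,2.8,0],0.01],[[2.0,2.8,0],0.01],[[2.0,2.8,0],0.01],[[2.0,2.8,0],0.01],[[2.0,2.8,0],0.01],[[2.0,2.8,0],0.01],[[2.0,2.8,0],0],[[2.0,2.8,0],0],[[2.0,2.8,0],0],[[2.0,2.8,0],0],[[2.0,2.8,0],0]]' --hand 8.5

```text
clock: 1.3
tcp_pos: [0.4616, -0.3005, 0.3036]
orientation: [-3.078, -0.63, 0.001]
contact_force: [0.7, 0.0, 0.9]
grip_width: 0.0848
```

>>> jog_arm --plan '[[[2.0,2.8,0],0],[[2.0,2.8,-2],0],[[1.4,2.8,-4],0],[[0,0.3,-4],0],[[0,0,0],0],[[0,0,0],0]]'

```text
clock: 1.9
tcp_pos: [0.5145, -0.2157, 0.2046]
orientation: [-3.077, -0.629, 0.003]
contact_force: [-0.7, -0.9, 1.1]
grip_width: 0.0848
```

>>> jog_arm --plan '[[[0.05,0.1,-3],0],[[0,0,-3],0],[[0,0,-2],0],[[0,0,-1.05],0],[[0,0,0],0],[[0,0,0],0]]'

```text
clock: 2.5
tcp_pos: [0.5164, -0.2151, 0.1157]
orientation: [3.077, 0.628, 0.003]
contact_force: [0.5, 0.4, 0.1]
grip_width: 0.0848
```

>>> jog_arm --plan '[[[0,0,0],0],[[0,0,0],0],[[0,0,0],0],[[0,0,0],0],[[0,0,0],0],[[0,0,0],0],[[0,0,0],0],[[0,0,0],0],[[0,0,0],0],[[0,0,0],0]]' --hand 3.0 --grip_force 60

```text
clock: 3.5
tcp_pos: [0.5158, -0.2143, 0.1148]
orientation: [3.077, 0.63, 0.001]
contact_force: [-1.2, -0.1, 6.3]
grip_width: 0.0378
```

```bash
python3 - <<'E'
from h import *
t=grab_frame("top");s=grab_frame("scene");o=get_obs();print(o["tcp_pos"],o["orientation"],o["contact_force"],o["moment"],o["grip_width"])
a=np.hstack([cv2.resize(s[150:270,90:250],(480,360),interpolation=2),cv2.resize(t[190:310,400:540],(420,360),interpolation=2)])
cv2.imwrite("pics/g1.png",cv2.resize(a,(800,320))[:,:,::-1])
E
```

```text
[ 0.51578494 -0.21434977  0.11476327] [3.07723748e+00 6.29760989e-01 1.01781329e-03] [-0.67884869 -0.90667078  6.41655108] [0.09107983 0.31101599 0.03209762] 0.03747600035383129
```

View pics/g1.png

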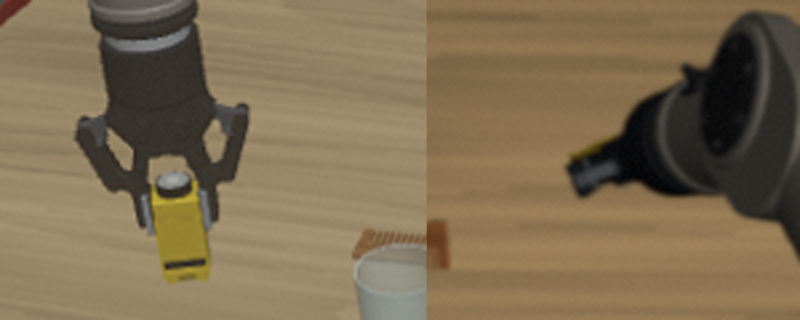

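The light is gripped with its groove still facing +x and the pads well up the body. Now I'll lift it and carry it over the dock.

>>> jog_arm --plan '[[[0,0,1],0],[[0,0,2],0],[[0,0,3.5],0],[[0,0,4],0],[[0,1,3.5],0],[[0,3,0],0],[[0.3,4,0],-0.02],[[0.3,4,0],-0.02],[[0.3,4,0],-0.02],[[0.3,4,0],-0.02],[[0.3,4,0],-0.02],[[0.3,4,0],-0.02]]'

```text
clock: 4.8
tcp_pos: [0.5331, 0.0673, 0.2545]
orientation: [3.11, 0.443, 0.0]
contact_force: [0.7, -0.2, -1.8]
grip_width: 0.0377
```

>>> jog_arm --plan '[[[0.5,4,0],-0.02],[[0.5,4,0],-0.02],[[0.5,3,0],-0.02],[[0.3,2,0],0],[[0,0.6,-3],0],[[0,0,-2],0],[[0,0,0],0],[[0,0,0],0],[[0,0,0],0]]'

```text
clock: 5.7
tcp_pos: [0.5522, 0.2018, 0.2055]
orientation: [-3.122, -0.35, -0.003]
contact_force: [-0.3, -0.3, -0.4]
grip_width: 0.0372
```

```bash
python3 - <<'E'
from h import *
t=grab_frame("top");s=grab_frame("scene");o=get_obs();print(o["clock"],o["tcp_pos"],o["orientation"],o["contact_force"],o["moment"],o["grip_width"])
cv2.imwrite("pics/h_s.png",s[:,:,::-1]);cv2.imwrite("pics/h_t.png",t[:,:,::-1])
a=np.hstack([cv2.resize(s[190:315,290:400],(440,500),interpolation=2),cv2.resize(t[150:290,220:320],(357,500),interpolation=2)])
cv2.imwrite("pics/h1.png",a[:,:,::-1])
E
```

```text
5.8 [0.552143   0.2018085  0.20545073] [-3.12151574 -0.34980545 -0.00350009] [ 1.17021747 -0.5491516  -1.79669336] [-0.02937698 -0.01798937 -0.01959116] 0.037157066414066006
```

View pics/h1.png

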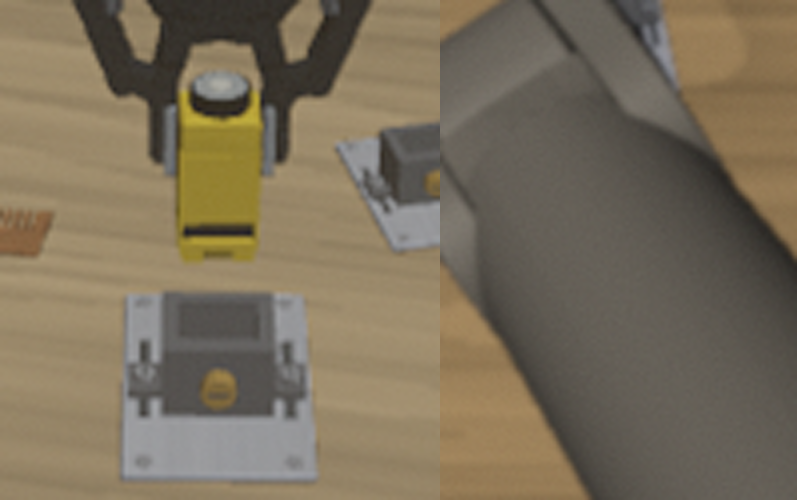

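>>> jog_arm --plan '[[[0,0,-1.5],0],[[0,0,-1.5],0],[[0,0,-0.5],0],[[0,0,0],0],[[0,0,0],0],[[0,0,0],0]]'

```text
clock: 6.4
tcp_pos: [0.5517, 0.202, 0.1693]
orientation: [-3.122, -0.351, -0.001]
contact_force: [-0.8, -0.3, -1.4]
grip_width: 0.0379
```

```bash
python3 - <<'E'
from h import *
s=np.mean([grab_frame("scene").astype(float) for _ in range(4)],0).astype(np.uint8);o=get_obs();print(o["clock"],o["tcp_pos"],o["orientation"],o["contact_force"],o["moment"],o["grip_width"])
cv2.imwrite("pics/i_s.png",s[:,:,::-1])
cv2.imwrite("pics/i1.png",cv2.resize(s[235:310,310:380],(560,600),interpolation=2)[:,:,::-1])
E
```

```text
6.6 [0.55165283 0.20186906 0.1694168 ] [-3.12181249e+00 -3.50640722e-01 -1.12751290e-03] [ 0.40742989 -0.61303829 -0.30406518] [-0.02983252 -0.00052501 -0.03539015] 0.03748793825521387
```

View pics/i1.png

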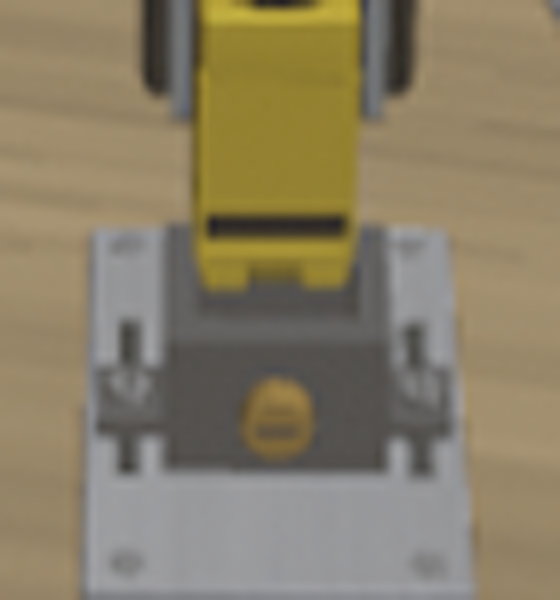

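```bash
python3 - <<'E'
from h import *
s=cv2.imread("pics/i_s.png").astype(float)
S=lambda p:np.array(p,float)/8+[310,235]-0.5+1/16
yaw=.2235;c,sn=np.cos(yaw),np.sin(yaw);Rz=np.array([[c,sn],[-sn,c]])
tcp=np.array([.55165,.20187])
def show(n,p,z): w=(onz("scene",S(p),z)-tcp)@Rz.T; print(n,(w*1000).round(1).tolist())
zb=.0546
show("light bottom front corners (x=+15?)",[(203,288),(350,288)],zb)
show("taper top 7mm",[(197,258),(357,258)],zb+.007)
show("shoulder front",[(205,22),(357,22)],zb+.078)
show("pocket front",[(197,316),(360,316)],.046)
show("cradle front",[(163,340),(388,340)],.046)
show("cradle front bottom",[(163,470),(388,470)],.006)
show("plate front",[(82,596),(476,596)],.006)
show("plate back",[(91,231),(448,231)],.006)
g=s.mean(2)
for x in (328,330,360-0+0 if 0 else 332,335,352): print(x,g[262:298,x].round().astype(int).tolist())
# row profiles
for y in (266,): print(y,g[y,325:365].round().astype(int).tolist())
E
```

```text
light bottom front corners (x=+15?) [[15.4, -17.3], [15.1, 18.1]]
taper top 7mm [[12.8, -18.8], [12.5, 19.7]]
shoulder front [[18.3, -17.5], [18.0, 17.7]]
pocket front [[15.1, -18.7], [14.7, 20.7]]
cradle front [[25.0, -26.9], [24.5, 27.1]]
cradle front bottom [[24.3, -26.8], [23.8, 28.3]]
plate front [[73.1, -45.8], [72.2, 47.5]]
plate back [[-77.3, -45.9], [-78.1, 47.5]]
328 [138, 146, 149, 145, 149, 152, 151, 151, 151, 151, 152, 152, 153, 154, 155, 156, 157, 158, 135, 101, 118, 118, 101, 96, 99, 93, 79, 116, 154, 162, 161, 161, 158, 157, 157, 157]
330 [130, 127, 125, 117, 118, 117, 118, 118, 117, 117, 118, 118, 118, 118, 117, 115, 109, 109, 99, 85, 86, 87, 87, 86, 87, 84, 80, 96, 111, 108, 108, 120, 146, 157, 157, 156]
332 [126, 102, 96, 97, 97, 98, 97, 98, 98, 98, 98, 98, 97, 97, 99, 92, 83, 80, 80, 81, 81, 80, 81, 82, 80, 82, 81, 81, 81, 81, 78, 101, 139, 154, 154, 153]
335 [91, 86, 95, 114, 117, 111, 106, 98, 93, 83, 79, 80, 89, 99, 98, 92, 82, 81, 81, 81, 82, 81, 81, 81, 82, 81, 82, 82, 80, 81, 79, 100, 138, 154, 153, 153]
352 [51, 50, 74, 109, 117, 110, 109, 109, 100, 83, 80, 80, 86, 97, 98, 93, 83, 81, 81, 81, 81, 81, 81, 81, 82, 82, 82, 82, 82, 80, 80, 88, 134, 156, 154, 153]
266 [134, 135, 141, 149, 146, 118, 95, 97, 96, 101, 117, 122, 121, 122, 122, 122, 122, 123, 123, 123, 123, 124, 123, 121, 122, 120, 120, 117, 110, 98, 97, 97, 100, 128, 146, 133, 132, 141, 151, 154]
```

Everything lines up within about 1 mm. I'll apply a small correction and lower gently while watching the force.

>>> jog_arm --plan '[[[-0.04,0.03,-0.3],0],[[0,0,-0.3],0],[[0,0,-0.2],0],[[0,0,-0.1],0],[[0,0,0],0],[[0,0,0],0]]'

```text
clock: 7.2
tcp_pos: [0.5511, 0.2021, 0.16]
orientation: [3.122, 0.351, 0.0]
contact_force: [-0.2, -0.0, -0.7]
grip_width: 0.0376
```

>>> jog_arm --plan '[[[0,0,-0.05],0],[[0,0,-0.05],0],[[0,0,0],0],[[0,0,0],0]]'

```text
clock: 7.6
tcp_pos: [0.5511, 0.2021, 0.1591]
orientation: [3.122, 0.351, 0.0]
contact_force: [0.5, 1.1, -0.7]
grip_width: 0.0376
```

>>> jog_arm --plan '[[[0,0,-0.05],0],[[0,0,-0.05],0],[[0,0,0],0],[[0,0,0],0]]'

```text
clock: 8.0
tcp_pos: [0.5511, 0.2021, 0.158]
orientation: [3.122, 0.351, 0.0]
contact_force: [0.7, -0.5, -1.8]
grip_width: 0.0376
```

>>> jog_arm --plan '[[[0,0,-0.05],0],[[0,0,-0.05],0],[[0,0,0],0],[[0,0,0],0]]'

```text
clock: 8.4
tcp_pos: [0.551, 0.2021, 0.157]
orientation: [3.122, 0.351, -0.0]
contact_force: [0.4, -0.4, -1.6]
grip_width: 0.0377
```

>>> jog_arm --plan '[[[0,0,-0.1],0],[[0,0,-0.05],0],[[0,0,0],0],[[0,0,0],0]]'

```text
clock: 8.8
tcp_pos: [0.551, 0.2022, 0.1555]
orientation: [-3.122, -0.351, -0.0]
contact_force: [0.3, 0.9, -1.1]
grip_width: 0.0374
```

>>> jog_arm --plan '[[[0,0,-0.1],0],[[0,0,-0.05],0],[[0,0,0],0],[[0,0,0],0]]'

```text
clock: 9.2
tcp_pos: [0.551, 0.2024, 0.1541]
orientation: [-3.122, -0.351, -0.0]
contact_force: [0.2, 2.2, -0.7]
grip_width: 0.0376
```

>>> jog_arm --plan '[[[0,0,-0.1],0],[[0,0,-0.05],0],[[0,0,0],0],[[0,0,0],0]]'

```text
clock: 9.6
tcp_pos: [0.551, 0.2026, 0.1526]
orientation: [-3.121, -0.351, -0.0]
contact_force: [1.0, 3.3, -0.2]
grip_width: 0.0375
```

In the pocket; a slight +y side force shows an offset of about 0.5 mm, so I'll relieve it.

>>> jog_arm --plan '[[[-0.01,0.06,0],0],[[0,0,-0.1],0],[[0,0,-0.05],0],[[0,0,0],0],[[0,0,0],0]]'

```text
clock: 10.1
tcp_pos: [0.551, 0.2028, 0.151]
orientation: [-3.122, -0.351, -0.0]
contact_force: [0.7, 2.4, -1.7]
grip_width: 0.0377
```

>>> jog_arm --plan '[[[0,0,-0.1],0],[[0,0,-0.1],0],[[0,0,0],0],[[0,0,0],0]]'

```text
clock: 10.5
tcp_pos: [0.5509, 0.2028, 0.149]
orientation: [-3.122, -0.351, -0.0]
contact_force: [0.8, 2.6, -1.0]
grip_width: 0.0379
```

>>> jog_arm --plan '[[[0,0,-0.1],0],[[0,0,-0.1],0],[[0,0,0],0],[[0,0,0],0]]'

```text
clock: 10.9
tcp_pos: [0.551, 0.2028, 0.147]
orientation: [-3.122, -0.351, -0.0]
contact_force: [0.7, 3.5, -0.4]
grip_width: 0.0372
```

>>> jog_arm --plan '[[[-0.01,0.05,0],0],[[0,0,-0.1],0],[[0,0,-0.1],0],[[0,0,0],0],[[0,0,0],0]]'

```text
clock: 11.4
tcp_pos: [0.5509, 0.203, 0.1449]
orientation: [3.122, 0.35, -0.0]
contact_force: [1.9, 2.6, -0.9]
grip_width: 0.0377
```

>>> jog_arm --plan '[[[0,0,-0.05],0],[[0,0,-0.05],0],[[0,0,0],0],[[0,0,0],0]]'

```text
clock: 11.8
tcp_pos: [0.5509, 0.203, 0.144]
orientation: [3.122, 0.351, -0.0]
contact_force: [0.4, 1.0, -0.1]
grip_width: 0.0378
```

>>> jog_arm --plan '[[[0,0,-0.05],0],[[0,0,-0.05],0],[[0,0,0],0],[[0,0,0],0]]'

```text
clock: 12.2
tcp_pos: [0.5509, 0.203, 0.1429]
orientation: [3.122, 0.351, -0.0]
contact_force: [1.7, 0.3, 0.1]
grip_width: 0.0374
```

>>> jog_arm --plan '[[[0,0,-0.05],0],[[0,0,-0.05],0],[[0,0,0],0],[[0,0,0],0]]'

```text
clock: 12.6
tcp_pos: [0.5509, 0.203, 0.142]
orientation: [3.122, 0.35, -0.0]
contact_force: [2.0, 0.3, -1.0]
grip_width: 0.0373
```

>>> jog_arm --plan '[[[0,0,-0.05],0],[[0,0,-0.05],0],[[0,0,0],0],[[0,0,0],0]]'

```text
clock: 13.0
tcp_pos: [0.5509, 0.2031, 0.1412]
orientation: [3.122, 0.351, 0.0]
contact_force: [1.9, -0.6, 2.6]
grip_width: 0.0377
```

>>> jog_arm --plan '[[[0,0,-0.05],0],[[0,0,-0.05],0],[[0,0,0],0],[[0,0,0],0]]'

```text
clock: 13.4
tcp_pos: [0.5509, 0.2032, 0.1401]
orientation: [3.122, 0.351, 0.0]
contact_force: [0.2, 0.5, 3.8]
grip_width: 0.0379
```

Ball contact is starting (about 5 N above baseline). I'll continue in small steps.

>>> jog_arm --plan '[[[0,0,-0.05],0],[[0,0,-0.05],0],[[0,0,0],0],[[0,0,0],0]]'

```text
clock: 13.8
tcp_pos: [0.5509, 0.2032, 0.139]
orientation: [-3.122, -0.351, -0.0]
contact_force: [1.4, -0.4, 2.6]
grip_width: 0.0375
```

>>> jog_arm --plan '[[[0,0,-0.05],0],[[0,0,-0.05],0],[[0,0,0],0],[[0,0,0],0]]'

```text
clock: 14.2
tcp_pos: [0.5509, 0.2033, 0.138]
orientation: [-3.122, -0.351, -0.0]
contact_force: [1.9, -0.3, 4.3]
grip_width: 0.0373
```

>>> jog_arm --plan '[[[0,0,-0.05],0],[[0,0,-0.05],0],[[0,0,0],0],[[0,0,0],0]]'

```text
clock: 14.6
tcp_pos: [0.5509, 0.2033, 0.1372]
orientation: [-3.122, -0.351, -0.0]
contact_force: [0.4, -0.6, 6.2]
grip_width: 0.0378
```

>>> jog_arm --plan '[[[0,0,-0.05],0],[[0,0,-0.05],0],[[0,0,0],0],[[0,0,0],0]]'

```text
clock: 15.0
tcp_pos: [0.5509, 0.2033, 0.1361]
orientation: [-3.122, -0.351, -0.0]
contact_force: [0.5, -1.2, 5.1]
grip_width: 0.0376
```

>>> jog_arm --plan '[[[0,0,-0.05],0],[[0,0,-0.05],0],[[0,0,0],0],[[0,0,0],0]]'

```text
clock: 15.4
tcp_pos: [0.5509, 0.2033, 0.1351]
orientation: [-3.122, -0.351, -0.0]
contact_force: [-0.0, -0.3, 4.1]
grip_width: 0.0376
```

>>> jog_arm --plan '[[[0,0,-0.05],0],[[0,0,-0.05],0],[[0,0,0],0],[[0,0,0],0]]'

```text
clock: 15.8
tcp_pos: [0.5509, 0.2032, 0.1339]
orientation: [-3.122, -0.351, -0.0]
contact_force: [1.7, -0.4, 2.9]
grip_width: 0.0378
```

>>> jog_arm --plan '[[[0,0,-0.05],0],[[0,0,-0.05],0],[[0,0,0],0],[[0,0,0],0]]'

```text
clock: 16.2
tcp_pos: [0.5509, 0.2032, 0.1329]
orientation: [-3.122, -0.351, -0.0]
contact_force: [1.8, 0.1, 2.5]
grip_width: 0.0375
```

>>> jog_arm --plan '[[[0,0,-0.1],0],[[0,0,-0.1],0],[[0,0,0],0],[[0,0,0],0]]'

```text
clock: 16.6
tcp_pos: [0.5509, 0.2032, 0.1308]
orientation: [3.122, 0.351, -0.0]
contact_force: [2.8, -0.6, 2.2]
grip_width: 0.0374
```

>>> jog_arm --plan '[[[0,0,-0.05],0],[[0,0,-0.05],0],[[0,0,0],0],[[0,0,0],0]]'

```text
clock: 17.0
tcp_pos: [0.5508, 0.2032, 0.1298]
orientation: [3.122, 0.351, -0.0]
contact_force: [1.8, 0.5, 0.1]
grip_width: 0.0376
```

>>> jog_arm --plan '[[[0,0,-0.05],0],[[0,0,-0.05],0],[[0,0,0],0],[[0,0,0],0]]'

```text
clock: 17.4
tcp_pos: [0.5509, 0.2032, 0.1288]
orientation: [-3.122, -0.351, 0.0]
contact_force: [3.7, 0.2, -1.6]
grip_width: 0.0378
```

>>> jog_arm --plan '[[[0,0,-0.05],0],[[0,0,-0.05],0],[[0,0,0],0],[[0,0,0],0]]'

```text
clock: 17.8
tcp_pos: [0.5509, 0.2032, 0.1279]
orientation: [-3.122, -0.351, -0.0]
contact_force: [3.7, 0.1, -1.4]
grip_width: 0.0378
```

>>> jog_arm --plan '[[[0,0,-0.05],0],[[0,0,-0.05],0],[[0,0,0],0],[[0,0,0],0]]'

```text
clock: 18.2
tcp_pos: [0.5508, 0.2032, 0.1268]
orientation: [-3.122, -0.351, 0.0]
contact_force: [4.3, 0.2, -3.1]
grip_width: 0.0379
```

>>> jog_arm --plan '[[[0,0,-0.05],0],[[0,0,-0.05],0],[[0,0,0],0],[[0,0,0],0]]'

```text
clock: 18.6
tcp_pos: [0.5508, 0.2032, 0.1259]
orientation: [-3.122, -0.351, -0.0]
contact_force: [4.6, 0.7, -1.7]
grip_width: 0.0373
```

>>> jog_arm --plan '[[[0,0,-0.05],0],[[0,0,-0.03],0],[[0,0,0],0],[[0,0,0],0]]'

```text
clock: 19.0
tcp_pos: [0.5508, 0.2032, 0.1253]
orientation: [3.122, 0.351, 0.0]
contact_force: [1.8, 0.7, -1.6]
grip_width: 0.0377
```

>>> jog_arm --plan '[[[0,0,-0.05],0],[[0,0,0],0],[[0,0,0],0]]'

```text
clock: 19.3
tcp_pos: [0.5508, 0.2033, 0.1248]
orientation: [-3.122, -0.351, -0.0]
contact_force: [2.0, 0.5, 1.3]
grip_width: 0.0376
```

>>> jog_arm --plan '[[[0,0,-0.05],0],[[0,0,0],0],[[0,0,0],0]]'

```text
clock: 19.6
tcp_pos: [0.5509, 0.2033, 0.1248]
orientation: [3.122, 0.351, 0.0]
contact_force: [0.7, 0.7, 4.0]
grip_width: 0.0379
```

The floor is felt at TCP z 0.1248, as predicted, with only about 4 N. Release and retreat.

>>> jog_arm --plan '[[[0,0,0],0],[[0,0,0],0],[[0,0,0],0],[[0,0,0],0],[[0,0,0],0],[[0,0,0],0]]' --hand 6.5

```text
clock: 20.2
tcp_pos: [0.5507, 0.2032, 0.1241]
orientation: [3.122, 0.351, -0.0]
contact_force: [0.4, -0.1, -0.2]
grip_width: 0.065
```

>>> jog_arm --plan '[[[0,0,1],0],[[0,0,2],0],[[0,0,3],0],[[0,0,4],0],[[0,0,3],0],[[0,-3,0],0],[[0,-4,0],0],[[0,-4,0],0],[[0,-4,0],0],[[0,-4,0],0],[[0,-3,0],0],[[0,0,0],0]]'

```text
clock: 21.4
tcp_pos: [0.5506, -0.0225, 0.2549]
orientation: [3.121, 0.338, -0.0]
contact_force: [-0.1, -0.2, 0.3]
grip_width: 0.0649
```

```bash
python3 - <<'E'
from h import *
s=grab_frame("scene");t=grab_frame("top");o=get_obs();print(o["clock"],o["tcp_pos"],o["contact_force"],o["grip_width"])
yaw=.2235;c,sn=np.cos(yaw),np.sin(yaw)
lc=np.array([.5509,.2033])
for x,y,z in[(15,-19,88-10),(15,19,78),(15,-19,36),(0,0,88)]:
    p=[lc[0]+(x*c-y*sn)/1e3,lc[1]+(x*sn+y*c)/1e3,.010+z/1e3]; print((x,y,z),"seated expected: scene",((proj("scene",p)[0]-[304,225])*5).round(),"top",((proj("top",p)[0]-[240,200])*5).round())
a=np.hstack([cv2.resize(s[225:325,304:384],(400,500),interpolation=2),cv2.resize(t[200:300,240:320],(400,500),interpolation=2)])
cv2.imwrite("pics/end.png",a[:,:,::-1])
E
```

```text
21.5 [ 0.5508353  -0.01725199  0.25486517] [ 0.23981534 -0.861101   -0.24223989] 0.06514579354610325
(15, -19, 78) seated expected: scene [155. 155.] top [196.  86.]
(15, 19, 78) seated expected: scene [255. 156.] top [104. 106.]
(15, -19, 36) seated expected: scene [154. 245.] top [203. 101.]
(0, 0, 88) seated expected: scene [205. 112.] top [155. 129.]
```

View pics/end.png

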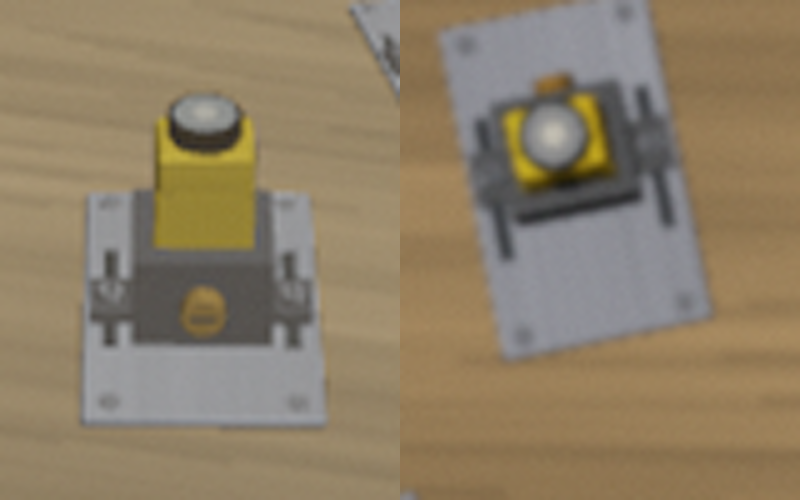

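The final picture shows the light upright in the pocket, with the shoulder edge at crop row about 163 (156 expected when seated) and the pocket line at about 248 (245 expected), so it isn't riding high. Handing in.

```bash
python3 -c "
from bench import *
print(hand_in())"
```

```text
the job is handed in; nothing more can be done
None
```

The bike light is standing in the large dock's cradle, pressed down to the floor with its groove side towards the brass ball. I let go of it, moved the arm clear and handed the job in at about 21.5 s.

- **Pressing in:** I lowered it in small steps. Readings at the end of each step peaked at about 6 N as the ball was pushed aside. The force then fell to a slight downward pull over the last 4 mm, which fits the ball springing into the groove.
- **Sitting home:** the floor stopped it at tool height 0.1248 m, exactly 10 mm above the height where I gripped it on the desk, which is the floor's height. Only about 4 N was on it there.
- **Last pictures:** both cameras show it upright in the pocket. In the scene picture its edges sit 1 to 1.5 pixels lower than predicted, so it is not riding high.
- **What disagreed or was not measured:**
  - The two cameras differed by about 3 to 4 mm on the dock's position, and I corrected about 1 mm sideways by feel on the way in.
  - I had no direct reading of the ball, so the click is judged from the forces and depth.
  - I did not re-check the tumbler, comb or basket in a final full picture. The arm's path stayed clear of them.

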